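# Heft the three mineral-block tins and hold up the full one

### The job

The budgie's mineral block is worn out, and only one of the three closed square tins on the wooden board is still full of spares. Beginning with the tin on the robot's left and working along the row to its right, lift each tin clear of the board to feel its weight, and set it back gently, upright on its spot, before taking the next (the last stays in the hand if it is the heaviest). Finish while holding the heaviest tin in the gripper, still and upright, with its underside at least 20 cm above the tabletop, the other two tins standing where they stood and the things around them left alone.

Things in the scene. Friction and masses are not known exactly. Their poses are not given: they have to be found in the camera images.
- tin_left: Closed square aluminium tin, the left one (+y end) of three alike: 60 x 60 mm, flat plumb sides, 90 mm tall plus a round lid plug 4 mm high. Origin: centre of its underside (at 12 mm, on the board, at the start); z up, x and y square to its sides, yaw within 0.6 rad of the robot's. Loose stones inside; 0.15 to 0.65 kg in all, the heaviest at least 0.15 kg more than the others
- tin_middle: Closed square aluminium tin, the middle one of three alike: 60 x 60 mm, flat plumb sides, 90 mm tall plus a round lid plug 4 mm high. Origin: centre of its underside (at 12 mm, on the board, at the start); z up, x and y square to its sides, yaw within 0.6 rad of the robot's. Loose stones inside; 0.15 to 0.65 kg in all, the heaviest at least 0.15 kg more than the others
- tin_right: Closed square aluminium tin, the right one (-y end) of three alike: 60 x 60 mm, flat plumb sides, 90 mm tall plus a round lid plug 4 mm high. Origin: centre of its underside (at 12 mm, on the board, at the start); z up, x and y square to its sides, yaw within 0.6 rad of the robot's. Loose stones inside; 0.15 to 0.65 kg in all, the heaviest at least 0.15 kg more than the others
- board: Fixed wooden board, 130 x 380 mm and 12 mm thick, that carries the row of tins. Origin: centre of its underside, on the tabletop; its long side is its y axis. The tins stand about 125 mm apart along it
- ring_toy: Bystander: loose wooden ring, 44 mm across, 12 mm high, flat on the board between the left and middle tins. Origin: centre of its underside
- scoop: Bystander: loose yellow plastic feeding scoop, about 135 mm long, 40 mm wide, 22 mm high, on the tabletop on the robot's side of the board. Origin: underside, where the handle meets the pan
- bowl: Bystander: loose small glass bowl, 84 mm across, 38 mm high, on the tabletop on the robot's side of the board. Origin: centre of its underside
- open_tin: Bystander: loose empty round aluminium tin, open on top, 68 mm across, 55 mm high, on the tabletop beyond the right end of the board. Origin: centre of its underside
- clip_frame: Bystander: loose spring clip that holds an upright white frame with a mineral block, 80 mm wide, 90 mm high, on the tabletop beyond the left end of the board. Origin: centre of its underside
There are look-alikes about, which are no part of the job. What is shaped like the tin_right but purple is not meant. Leave any red look-alike of the tin_left alone.

How it is judged:
On the way, in this order (a step that is already met when the one before it is completed fails the run):
1. the left tin is held clear of the board (underside 13 mm or more above it) while the other two stand on their spots (height (world z) of tin_left above 0.025 m and contact force between tin_left and the fingers above 1 N and contact force between tin_left and board below 0.05 N and contact force between each of tin_middle, tin_right and board above 0.3 N and distance of each of tin_middle, tin_right from where it was at the start of the episode below 0.03 m and angle between each of tin_middle, tin_right's own z axis and vertical below 0.1 rad), for 0.3 s.
2. the middle tin is held clear of the board (underside 13 mm or more above it) while the other two stand on their spots (height (world z) of tin_middle above 0.025 m and contact force between tin_middle and the fingers above 1 N and contact force between tin_middle and board below 0.05 N and contact force between each of tin_left, tin_right and board above 0.3 N and distance of each of tin_left, tin_right from where it was at the start of the episode below 0.03 m and angle between each of tin_left, tin_right's own z axis and vertical below 0.1 rad), for 0.3 s.
3. the right tin is held clear of the board (underside 13 mm or more above it) while the other two stand on their spots (height (world z) of tin_right above 0.025 m and contact force between tin_right and the fingers above 1 N and contact force between tin_right and board below 0.05 N and contact force between each of tin_left, tin_middle and board above 0.3 N and distance of each of tin_left, tin_middle from where it was at the start of the episode below 0.03 m and angle between each of tin_left, tin_middle's own z axis and vertical below 0.1 rad), for 0.3 s.
At the end, for the whole second after the job is handed in: The heaviest tin is held by the fingers alone, underside more than 170 mm above the tabletop, tilted less than 0.25 rad and still (under 0.03 m/s); the other two, the lighter ones (each weighing under 4 N), stand let go, upright on the board within 30 mm of where they started, at rest (((height (world z) of tin_left above 0.17 m and contact force between tin_left and the fingers above 1 N and contact force between tin_left and board below 0.05 N and angle between tin_left's own z axis and vertical below 0.25 rad and linear speed of each of tin_left, tin_middle, tin_right below 0.03 m/s and contact force between tin_left and tin_middle below 0.05 N and contact force between tin_left and tin_right below 0.05 N and contact force between tin_middle and board between 0.3 and 4 N and distance of each of tin_middle, tin_right from where it was at the start of the episode below 0.03 m and angle between each of tin_middle, tin_right's own z axis and vertical below 0.1 rad and contact force between each of tin_middle, tin_right and the fingers below 0.05 N and contact force between tin_right and board between 0.3 and 4 N) or (height (world z) of tin_middle above 0.17 m and contact force between tin_middle and the fingers above 1 N and contact force between tin_middle and board below 0.05 N and angle between tin_middle's own z axis and vertical below 0.25 rad and linear speed of each of tin_middle, tin_left, tin_right below 0.03 m/s and contact force between tin_middle and tin_left below 0.05 N and contact force between tin_middle and tin_right below 0.05 N and contact force between tin_left and board between 0.3 and 4 N and distance of each of tin_left, tin_right from where it was at the start of the episode below 0.03 m and angle between each of tin_left, tin_right's own z axis and vertical below 0.1 rad and contact force between each of tin_left, tin_right and the fingers below 0.05 N and contact force between tin_right and board between 0.3 and 4 N) or (height (world z) of tin_right above 0.17 m and contact force between tin_right and the fingers above 1 N and contact force between tin_right and board below 0.05 N and angle between tin_right's own z axis and vertical below 0.25 rad and linear speed of each of tin_right, tin_left, tin_middle below 0.03 m/s and contact force between tin_right and tin_left below 0.05 N and contact force between tin_right and tin_middle below 0.05 N and contact force between tin_left and board between 0.3 and 4 N and distance of each of tin_left, tin_middle from where it was at the start of the episode below 0.03 m and angle between each of tin_left, tin_middle's own z axis and vertical below 0.1 rad and contact force between each of tin_left, tin_middle and the fingers below 0.05 N and contact force between tin_middle and board between 0.3 and 4 N))); the arm keeps its last pose, push and grip.
It fails at once if a tin is tipped over (more than 0.6 rad) (angle between any of tin_left, tin_middle, tin_right's own z axis and vertical above 0.6 rad).
It fails at once if a tin is let go in the air, more than 15 mm above the board ((height (world z) of tin_left above 0.027 m and contact force between tin_left and the fingers below 0.01 N and contact force between tin_left and board below 0.01 N) or (height (world z) of tin_middle above 0.027 m and contact force between tin_middle and the fingers below 0.01 N and contact force between tin_middle and board below 0.01 N) or (height (world z) of tin_right above 0.027 m and contact force between tin_right and the fingers below 0.01 N and contact force between tin_right and board below 0.01 N)).
It fails at once if the ring, scoop, bowl, open tin or clip with the frame is moved more than 30 mm (distance of any of ring_toy, scoop, bowl, open_tin, clip_frame from where it was at the start of the episode above 0.03 m).
It also fails if it takes over 72 s, if anything falls off the work surface, if the arm or the gripper's body presses on something with over 40 N, if the wrist force passes 120 N, or if a joint passes its speed limit or range.

### The arm

A 6-joint arm with a two-finger parallel gripper is mounted at the origin on the work surface. World frame = base frame: x ahead of the robot, y to its left, z up, the work surface at z = 0. Lengths are in m, angles in rad, forces in N, time in s.
With the tool pointing down it reaches from about 0.375 to 0.9 m from the base axis. Payload 3.1 kg.
Tool frame: the origin (TCP) lies on the centre line of the jaws, within the pads' length; the fingertips stand robot.tip_reach ahead of it and the grasp point (between the pads) is the TCP (robot.tip_reach is the distance from the TCP to the fingertips, in m); z points along the fingers, y is the direction in which the jaws open and shut (so a half turn about z gives the same grasp; the last joint's range is limited). The gripper opens to 87 mm and grips with 3 to 60 N. Pads are 19 mm wide; open, the fingers measure 117 mm over their backs; the gripper's body (75 mm by 190 mm) begins 51 mm behind the grasp point.
Start: joints at [1.111, 0.527, 1.433, -0, 1.181, -0.178], TCP at [0.173, 0.601, 0.242] pointing down, gripper open.
Joint ranges: [-3.08, 3.08], [-0.75, 2.2], [0.22, 2.44], [-1.43, 4.57], [0, 2.65], [-2.85, 2.85]. Speed limits (rad/s): [2.79, 2.79, 3.14, 3.14, 3.14, 3.14].

### API

Orientations are given as a unit quaternion [x, y, z, w].
In Python, from rig import telemetry, viewer, robot gives the robot as it stands. The module is installed in compiled form; this text tells all that it offers.
- The arm moves only by the tool step_arm, never from a script. Its argument "targets" is a list of rows, each an object of numbers: "dx", "dy", "dz": the shift along the tool's x, y, z in m; "rx", "ry", "rz": the turn, a rotation vector about the tool's x, y, z in degrees. In form: [{"dx": .., "dy": .., "dz": .., "rx": .., "ry": .., "rz": ..}, ...]. A call has exactly 5 rows; each row is the pose to reach, as a shift and turn from the pose measured when the call began, along the tool's axes at that moment; what a row does not reach only later rows make up. A row lasts 1/8 s, in which the tool goes at most 62.5 mm and 10.7 degrees, less where a joint would pass 70% of its speed; a pose out of reach is approached as far as the arm can. A call with a gripper value outside its range is refused whole. "gripper" is the opening, from 0 (shut) to 1 (fully open), set as the call begins (left out, the last holds). The fingers move at their own pace and stop on an object; "force" is the grip in N (left out, the last holds). Time passes only in rows, so rows that repeat a pose let the fingers close, or fill a call up. It gives the time, the measured TCP pose, the force and the opening at its end, in the units of the state.
- telemetry.get_obs(): the state, without advancing time (a new reading comes with each control period).
- viewer.camera(name): name is "scene" or "top" or "wrist"; returns a dict with "img" (480x640x3 uint8, blue, green, red), "depth" (480x640 float32, m along the optical axis (not along the pixel's ray), 0 where there is no reading), "K" (3x3 intrinsics, pixels), "R" (3x3) and "t" (3): a world point X has camera coordinates R X + t. Camera axes: x right, y down, z forward; pixel columns grow to the right and rows downward; lengths in m; the calibration is good to about 2 mm. The wrist camera is an equidistant fisheye: a pixel r from the principal point sees the ray r / f radians off the axis. A picture is of the moment at which its call begins.
- robot.hand_in(): hands the job in, once; it reports no verdict.
The state is a dict: "time": time; "q": joint angles; "joint_velocities": joint speeds; "joint_torque": joint torques, N m; "position": TCP position; "tool_rot": TCP orientation; "ft_force": force on the tool from outside, world axes, zero at the start; "moment": the same for the moment, N m; "grip_width": finger opening in m.
Only numpy, scipy, OpenCV 4.12 (cv2) and the standard library are available. Lean on these libraries where they do the work, as an engineer would, in place of code of your own. Each camera call takes 0.05 s, during which the arm holds its last target.

## Working session

There is one attempt and no reset: what is moved stays moved. The work goes in short steps, Python scripts to look and compute and a tool call to move; the robot and the scene stay as the last step left them, time stands still between calls to the robot, and variables do not carry over. Pictures are saved under pics/ and viewed, and the job is handed in when it is done.

Besides the shell and the picture viewer there is one more tool, called after ">>>" as name(argument=value, ...) on one line, values as JSON. step_arm: Moves the arm, as the interface text tells. Its arguments: {"type":"object","properties":{"targets":{"type":"array"},"gripper":{"type":"number"},"force":{"type":"number"}},"required":["targets"]}

```bash
mkdir -p pics; python3 - <<'E'
from rig import telemetry, viewer, robot
import cv2, numpy as np
print(telemetry.get_obs()); print(robot.tip_reach)
for n in ["scene","top"]:
    c=viewer.camera(n); cv2.imwrite(f"pics/{n}0.png",c["img"]); np.savez(f"{n}0.npz",**c); print(n,c["K"].tolist(),c["R"].tolist(),c["t"].tolist())
E
```

```text
{'time': 0.0, 'q': array([ 1.11149051e+00,  5.28454149e-01,  1.43389375e+00, -1.01011117e-05,
        1.18141085e+00, -1.78490532e-01]), 'joint_velocities': array([ 0.0010631 ,  0.00042949, -0.00030239,  0.00010216, -0.00196179,
       -0.00061053]), 'joint_torque': array([ 2.28512454e-04, -4.40047252e+01, -1.76592779e+01,  6.33102749e-02,
        5.83349273e-02, -1.72621135e-04]), 'position': array([0.17286844, 0.59989663, 0.24058171]), 'tool_rot': array([ 1.39944770e-01,  9.90158719e-01, -1.02990207e-03, -3.35121317e-04]), 'ft_force': array([ 1.12943616, -0.12499056,  1.20256191]), 'moment': array([-0.03040162,  0.0149362 , -0.01734166]), 'grip_width': 0.08698170934867683}
0.019
scene [[468.7298997061949, 0.0, 319.006151349688], [0.0, 468.7298997061949, 243.79432564903647], [0.0, 0.0, 1.0]] [[-0.8117010395321598, 0.5838706216936113, -0.015379191966018816], [0.35408066843487845, 0.4709633682447603, -0.8079730106954442], [-0.4645086680172088, -0.6612780072667368, -0.5890187555946009]] [0.44843496659024473, -0.16626456597939296, 1.104443550390409]
top [[494.12384505234184, 0.0, 325.6926927478886], [0.0, 494.12384505234184, 231.4512966103357], [0.0, 0.0, 1.0]] [[-0.009173178923439768, -0.9994893825686013, 0.030607628478444195], [-0.997690677559541, 0.007088053463819522, -0.06755051005638606], [0.06729906908139545, -0.031156598510266535, -0.9972462592910779]] [0.020508758315795406, 0.5501902815570633, 0.8191630193804225]
```

View pics/scene0.png

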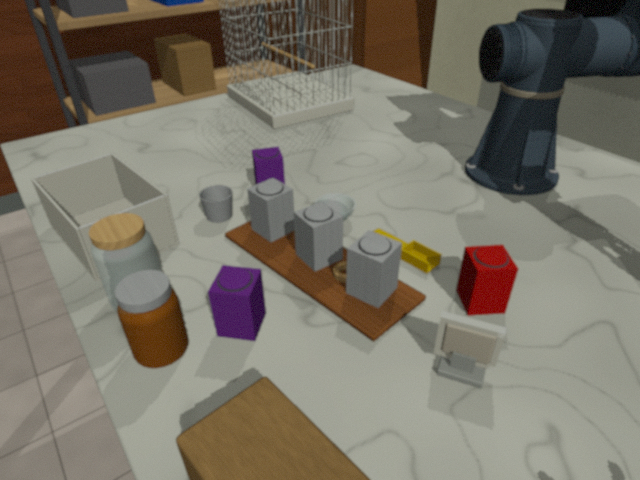

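View pics/top0.png

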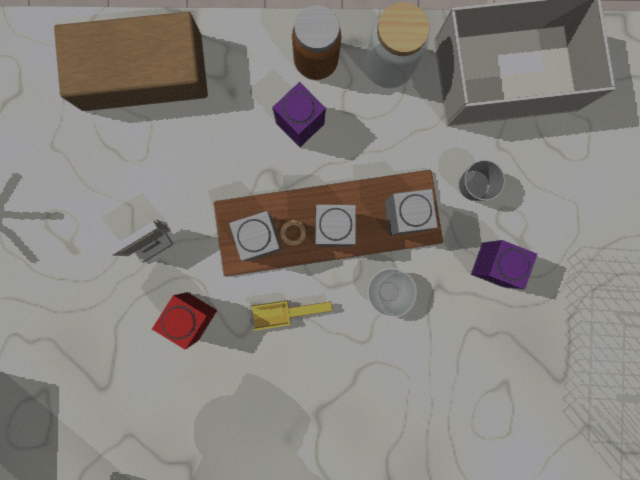

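The top view shows three grey tins on the board, at about px (255,236), (335,224) and (413,211). The red and purple look-alikes are off the board, and the ring is at (292,233). Next I'll measure the tin poses.

```bash
cat > h.py <<'E'
import numpy as np, cv2
from scipy.spatial.transform import Rotation as Rn
def world(c):
    v,u=np.indices(c["depth"].shape); d=c["depth"]; K=c["K"]
    P=np.stack([(u-K[0,2])/K[0,0]*d,(v-K[1,2])/K[1,1]*d,d],-1)
    return (P-c["t"])@c["R"]
def tins(c,seeds=None,zlo=.092,zhi=.115,off=0):
    W=world(c); im=c["img"].astype(int)
    sat=im.max(2)-im.min(2)
    m=(W[...,2]>zlo)&(W[...,2]<zhi)&(sat<40)&(c["depth"]>0)&(W[...,0]>.3)
    n,l,s,ce=cv2.connectedComponentsWithStats(m.astype(np.uint8))
    out=[]
    for i in range(1,n):
        if s[i,4]<300: continue
        p=W[l==i]
        r=cv2.minAreaRect((p[:,:2]*1000).astype(np.float32))
        a=(r[2]+45)%90-45
        out.append((np.round(ce[i]),np.round(r[0],1),np.round(r[1],1),round(a,1),s[i,4],np.round(np.median(p[:,2]),4)))
    return out
def rel(obs,pos,yawdeg):
    """shift in tool frame and rz to pose: tool down, jaw y axis at yawdeg from world y"""
    R=Rn.from_quat(obs["tool_rot"]).as_matrix()
    y=np.radians(yawdeg); best=None
    for s in (1,-1):
        ya=s*np.array([-np.sin(y),np.cos(y),0]); z=np.array([0,0,-1.]); x=np.cross(ya,z)
        T=np.stack([x,ya,z],1); rv=Rn.from_matrix(R.T@T).as_rotvec(degrees=True)
        if best is None or np.linalg.norm(rv)<np.linalg.norm(best): best=rv
    return np.round((R.T@(np.array(pos)-obs["position"]))*1000,1),np.round(best,2)
E
python3 - <<'E'
from h import *
for n in("top","scene"):
    c=dict(np.load(n+"0.npz"))
    for t in tins(c): print(n,t)
c=dict(np.load("top0.npz"));W=world(c)
for uv in [(292,215),(255,236),(335,224),(413,211),(300,260),(180,323),(515,262),(392,290)]: print(uv,W[uv[1],uv[0]].round(4))
o=Rn.from_quat([0.13994477,0.990158719,-0.001,-0.0003]).as_matrix();print(o.round(3))
E
```

```text
top (array([531.,  51.]), array([ 830.4, -309.5]), array([161.4, 242.3]), 6.6, np.int32(3219), np.float64(0.1053))
top (array([392.,  54.]), array([834. , -92.3]), array([88.9, 58.3]), -25.6, np.int32(557), np.float64(0.1082))
top (array([414., 210.]), array([ 576.4, -118.7]), array([60. , 60.7]), 6.9, np.int32(1550), np.float64(0.1035))
top (array([335., 224.]), array([555.6,   4.1]), array([58.5, 60. ]), -0.4, np.int32(1525), np.float64(0.1039))
top (array([254., 235.]), array([539.5, 128.2]), array([60.2, 60.1]), 17.5, np.int32(1590), np.float64(0.1039))
scene (array([ 99., 188.]), array([ 829.4, -309.5]), array([160.5, 244.6]), 6.6, np.int32(2179), np.float64(0.104))
scene (array([270., 191.]), array([ 575., -119.]), array([62.4, 64.4]), 6.7, np.int32(760), np.float64(0.1028))
scene (array([318., 216.]), array([554.6,   4.3]), array([62.9, 62.4]), -1.1, np.int32(949), np.float64(0.103))
scene (array([374., 248.]), array([538.8, 128.4]), array([62.2, 61.1]), 17.0, np.int32(1193), np.float64(0.103))
scene (array([126., 258.]), array([850.7, -77.8]), array([49.8, 89. ]), -8.4, np.int32(925), np.float64(0.1054))
scene (array([148., 304.]), array([859.9,  44.3]), array([42.4, 74.5]), -11.6, np.int32(368), np.float64(0.1092))
(292, 215) [0.5791 0.0731 0.0141]
(255, 236) [0.5383 0.1256 0.1062]
(335, 224) [0.5556 0.0046 0.1068]
(413, 211) [ 0.5747 -0.1149  0.1072]
(300, 260) [0.5025 0.0599 0.0132]
(180, 323) [0.4086 0.239  0.0963]
(515, 262) [ 0.4956 -0.2756  0.0932]
(392, 290) [ 0.4499 -0.0969  0.007 ]
[[-0.961  0.277 -0.001]
 [ 0.277  0.961 -0.002]
 [ 0.    -0.002 -1.   ]]
```

```bash
cat > r.py <<'E'
import sys; from h import *
from rig import telemetry
o=telemetry.get_obs(); a=[float(x) for x in sys.argv[1:]]
print("t",round(o["time"],2),"pos",(o["position"]*1000).round(1),"F",o["ft_force"].round(2),"w",round(o["grip_width"]*1000,1))
if a: print(rel(o,np.array(a[:3])/1000,a[3]))
E
python3 r.py 539 128.3 160 17.3
```

```text
t 0.1 pos [172.9 600.  240.7] F [-0.57  0.25  0.79] w 87.0
(array([-482.5, -351.6,   81.2]), array([ -0.1 ,  -0.05, -33.39]))
```

>>> step_arm(targets=[{"dx": -0.03, "dy": -0.022, "dz": 0.0, "rz": -2}, {"dx": -0.075, "dy": -0.055, "dz": 0.0, "rz": -6}, {"dx": -0.12, "dy": -0.088, "dz": 0.0, "rz": -10}, {"dx": -0.165, "dy": -0.12, "dz": 0.0, "rz": -14}, {"dx": -0.21, "dy": -0.153, "dz": 0.0, "rz": -18}], gripper=1, force=35)

```text
invalid input
```

```bash
python3 r.py 539 128.3 160 17.3
```

```text
t 0.1 pos [172.9 600.  240.7] F [-0.57  0.25  0.79] w 87.0
(array([-482.5, -351.6,   81.2]), array([ -0.1 ,  -0.05, -33.39]))
```

>>> step_arm(targets=[{"dx": -0.03, "dy": -0.022, "dz": 0.0, "rx": 0, "ry": 0, "rz": -2}, {"dx": -0.075, "dy": -0.055, "dz": 0.0, "rx": 0, "ry": 0, "rz": -6}, {"dx": -0.12, "dy": -0.088, "dz": 0.0, "rx": 0, "ry": 0, "rz": -10}, {"dx": -0.165, "dy": -0.12, "dz": 0.0, "rx": 0, "ry": 0, "rz": -14}, {"dx": -0.21, "dy": -0.153, "dz": 0.0, "rx": 0, "ry": 0, "rz": -18}], gripper=1, force=35)

```text
time: 0.72
position: [0.333, 0.3933, 0.2407]
tool_rot: [-0.018, 1.0, -0.001, -0.001]
ft_force: [-0.0, 0.2, -0.2]
grip_width: 0.0867
```

```bash
python3 r.py 539 128.3 160 17.3
```

```text
t 0.72 pos [333.  393.3 240.7] F [-0.01  0.19 -0.18] w 86.7
(array([-196.4, -272.1,   81. ]), array([ -0.1 ,  -0.08, -15.24]))
```

>>> step_arm(targets=[{"dx": -0.035, "dy": -0.048, "dz": 0.0, "rx": 0, "ry": 0, "rz": -3}, {"dx": -0.075, "dy": -0.104, "dz": 0.01, "rx": 0, "ry": 0, "rz": -6}, {"dx": -0.115, "dy": -0.16, "dz": 0.03, "rx": 0, "ry": 0, "rz": -9}, {"dx": -0.155, "dy": -0.215, "dz": 0.05, "rx": 0, "ry": 0, "rz": -12}, {"dx": -0.19, "dy": -0.263, "dz": 0.06, "rx": 0, "ry": 0, "rz": -15}])

```text
time: 1.35
position: [0.5194, 0.1525, 0.1844]
tool_rot: [-0.149, 0.989, -0.001, -0.001]
ft_force: [0.3, 0.5, -0.4]
grip_width: 0.0869
```

```bash
python3 r.py 539 128.3 72 17.3
```

```text
t 1.35 pos [519.4 152.5 184.4] F [ 0.31  0.54 -0.39] w 86.9
(array([-11.9, -28.8, 112.4]), array([-0.06, -0.15, -0.15]))
```

>>> step_arm(targets=[{"dx": -0.006, "dy": -0.014, "dz": 0.01, "rx": 0, "ry": 0, "rz": 0}, {"dx": -0.012, "dy": -0.029, "dz": 0.02, "rx": 0, "ry": 0, "rz": 0}, {"dx": -0.012, "dy": -0.029, "dz": 0.025, "rx": 0, "ry": 0, "rz": 0}, {"dx": -0.012, "dy": -0.029, "dz": 0.025, "rx": 0, "ry": 0, "rz": 0}, {"dx": -0.012, "dy": -0.029, "dz": 0.025, "rx": 0, "ry": 0, "rz": 0}])

```text
time: 1.98
position: [0.5387, 0.1295, 0.1597]
tool_rot: [-0.15, 0.989, -0.001, -0.001]
ft_force: [0.0, -0.5, -0.4]
grip_width: 0.0868
```

```bash
python3 r.py 539 128.3 72 17.3; python3 - <<'E'
from rig import viewer
import cv2
for n in("wrist","scene"): cv2.imwrite(f"pics/{n}1.png",viewer.camera(n)["img"])
E
```

```text
t 1.98 pos [538.7 129.5 159.7] F [ 0.02 -0.45 -0.38] w 86.8
(array([-0.1, -1.1, 87.7]), array([-0.05, -0.15, -0.04]))
```

View pics/wrist1.png

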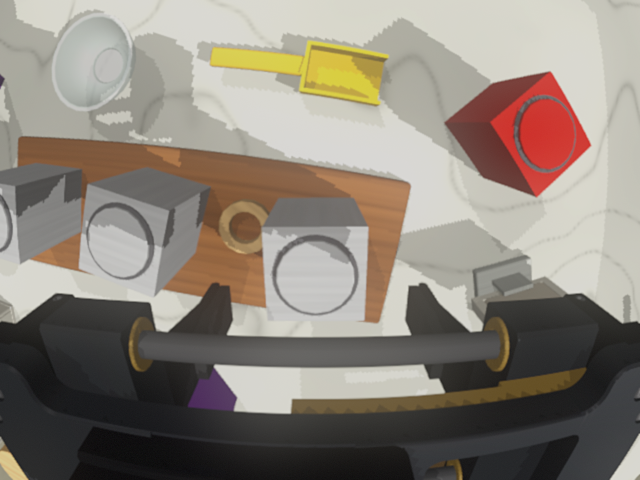

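View pics/scene1.png

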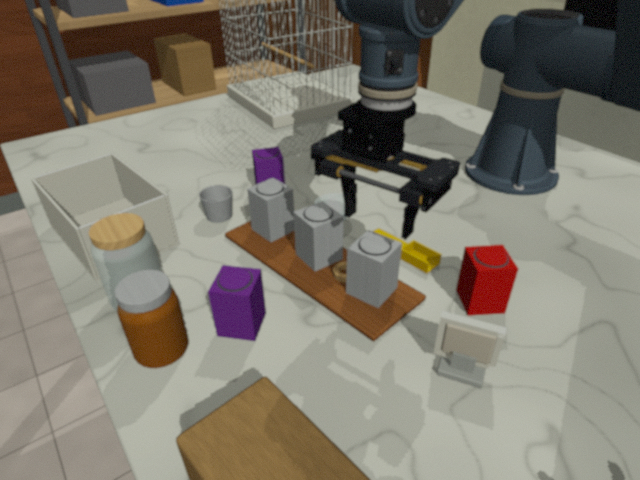

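The tin sits squarely between the fingers: the wrist view has its lid at px 315, midway between the finger edges at 228 and 408. I'll descend.

>>> step_arm(targets=[{"dx": 0, "dy": -0.001, "dz": 0.012, "rx": 0, "ry": 0, "rz": 0}, {"dx": 0, "dy": -0.001, "dz": 0.032, "rx": 0, "ry": 0, "rz": 0}, {"dx": 0, "dy": -0.001, "dz": 0.052, "rx": 0, "ry": 0, "rz": 0}, {"dx": 0, "dy": -0.001, "dz": 0.072, "rx": 0, "ry": 0, "rz": 0}, {"dx": 0, "dy": -0.001, "dz": 0.085, "rx": 0, "ry": 0, "rz": 0}])

```text
time: 2.7
position: [0.5386, 0.1282, 0.0735]
tool_rot: [-0.15, 0.989, -0.001, -0.002]
ft_force: [-0.2, -0.7, -0.6]
grip_width: 0.0873
```

```bash
python3 r.py 539 128.3 72 17.3
```

```text
t 2.7 pos [538.6 128.2  73.5] F [-0.2  -0.68 -0.65] w 87.3
(array([-0.4,  0. ,  1.5]), array([-0.04, -0.21, -0.06]))
```

>>> step_arm(targets=[{"dx": 0, "dy": 0, "dz": 0.001, "rx": 0, "ry": 0, "rz": 0}, {"dx": 0, "dy": 0, "dz": 0.001, "rx": 0, "ry": 0, "rz": 0}, {"dx": 0, "dy": 0, "dz": 0.001, "rx": 0, "ry": 0, "rz": 0}, {"dx": 0, "dy": 0, "dz": 0.001, "rx": 0, "ry": 0, "rz": 0}, {"dx": 0, "dy": 0, "dz": 0.001, "rx": 0, "ry": 0, "rz": 0}], gripper=0.55, force=30)

```text
time: 3.32
position: [0.5392, 0.1281, 0.0732]
tool_rot: [-0.15, 0.989, -0.001, -0.001]
ft_force: [0.8, -1.2, 3.0]
grip_width: 0.06
```

```bash
python3 r.py 539 128.3 72 17.3
```

```text
t 3.33 pos [539.2 128.1  73.2] F [ 0.8  -1.24  2.96] w 60.0
(array([0.1, 0.2, 1.2]), array([-0.07, -0.12, -0.05]))
```

>>> step_arm(targets=[{"dx": 0, "dy": 0, "dz": 0, "rx": 0, "ry": 0, "rz": 0}, {"dx": 0, "dy": 0, "dz": -0.008, "rx": 0, "ry": 0, "rz": 0}, {"dx": 0, "dy": 0, "dz": -0.02, "rx": 0, "ry": 0, "rz": 0}, {"dx": 0, "dy": 0, "dz": -0.032, "rx": 0, "ry": 0, "rz": 0}, {"dx": 0, "dy": 0, "dz": -0.04, "rx": 0, "ry": 0, "rz": 0}], gripper=0)

```text
time: 3.95
position: [0.5396, 0.1282, 0.1144]
tool_rot: [-0.15, 0.989, -0.001, -0.0]
ft_force: [-0.6, 0.0, -2.9]
grip_width: 0.06
```

>>> step_arm(targets=[{"dx": 0, "dy": 0, "dz": 0, "rx": 0, "ry": 0, "rz": 0}, {"dx": 0, "dy": 0, "dz": 0, "rx": 0, "ry": 0, "rz": 0}, {"dx": 0, "dy": 0, "dz": 0, "rx": 0, "ry": 0, "rz": 0}, {"dx": 0, "dy": 0, "dz": 0, "rx": 0, "ry": 0, "rz": 0}, {"dx": 0, "dy": 0, "dz": 0, "rx": 0, "ry": 0, "rz": 0}])

```text
time: 4.58
position: [0.5395, 0.1282, 0.1141]
tool_rot: [-0.15, 0.989, -0.001, -0.001]
ft_force: [0.0, -0.6, -2.8]
grip_width: 0.0598
```

```bash
python3 r.py 539 128.3 73 17.3; python3 - <<'E'
from rig import viewer,telemetry
import cv2
for i in range(4):
    c=viewer.camera("wrist"); o=telemetry.get_obs();print(o["ft_force"].round(2),o["moment"].round(3),o["joint_torque"].round(2))
cv2.imwrite("pics/wrist2.png",c["img"])
cv2.imwrite("pics/scene2.png",viewer.camera("scene")["img"])
E
```

```text
t 4.58 pos [539.5 128.2 114.1] F [ 0.05 -0.64 -2.78] w 59.8
(array([ 0.4,  0.3, 41.1]), array([-0.08, -0.08, -0.05]))
[-0.07  0.79 -2.4 ] [ 0.054 -0.018  0.011] [ -0.   -42.95 -11.82  -0.05   0.07  -0.  ]
[ 0.17 -0.41 -2.12] [ 0.041  0.056 -0.031] [ -0.   -42.94 -11.83  -0.05   0.06  -0.  ]
[ 0.86 -0.33 -3.21] [0.023 0.061 0.028] [ -0.   -42.94 -11.83  -0.05   0.06  -0.  ]
[ 0.29  0.52 -3.22] [ 0.025 -0.012  0.011] [ -0.   -42.94 -11.84  -0.05   0.06  -0.  ]
```

View pics/scene2.png

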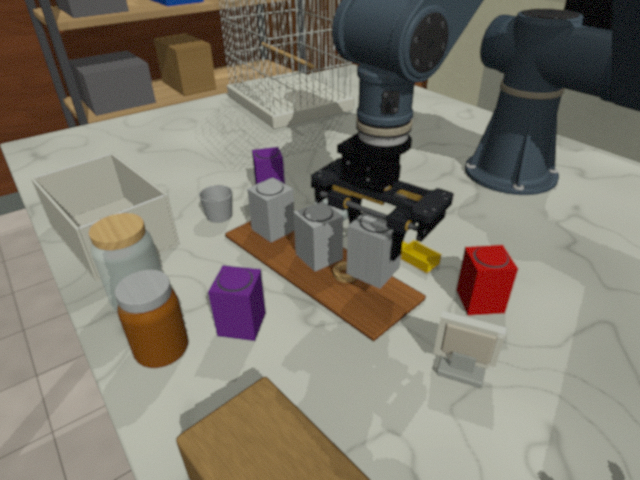

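The left tin hangs clear and weighs about 2.8 N. I'll lower it back gently.

>>> step_arm(targets=[{"dx": 0, "dy": 0, "dz": 0.008, "rx": 0, "ry": 0, "rz": 0}, {"dx": 0, "dy": 0, "dz": 0.019, "rx": 0, "ry": 0, "rz": 0}, {"dx": 0, "dy": 0, "dz": 0.03, "rx": 0, "ry": 0, "rz": 0}, {"dx": 0, "dy": 0, "dz": 0.036, "rx": 0, "ry": 0, "rz": 0}, {"dx": 0, "dy": 0, "dz": 0.039, "rx": 0, "ry": 0, "rz": 0}])

```text
time: 5.45
position: [0.5394, 0.1281, 0.0746]
tool_rot: [-0.15, 0.989, -0.001, -0.001]
ft_force: [-0.4, -0.5, -2.6]
grip_width: 0.0598
```

```bash
python3 r.py 539 128.3 73 17.3
```

```text
t 5.45 pos [539.4 128.1  74.6] F [-0.43 -0.46 -2.55] w 59.8
(array([0.3, 0.3, 1.6]), array([-0.08, -0.1 , -0.05]))
```

>>> step_arm(targets=[{"dx": 0, "dy": 0, "dz": 0.0005, "rx": 0, "ry": 0, "rz": 0}, {"dx": 0, "dy": 0, "dz": 0.001, "rx": 0, "ry": 0, "rz": 0}, {"dx": 0, "dy": 0, "dz": 0.0015, "rx": 0, "ry": 0, "rz": 0}, {"dx": 0, "dy": 0, "dz": 0.002, "rx": 0, "ry": 0, "rz": 0}, {"dx": 0, "dy": 0, "dz": 0.002, "rx": 0, "ry": 0, "rz": 0}])

```text
time: 6.08
position: [0.5396, 0.1281, 0.0732]
tool_rot: [-0.15, 0.989, -0.001, -0.0]
ft_force: [-0.3, 0.3, 1.4]
grip_width: 0.0598
```

```bash
python3 r.py 539 128.3 73 17.3
```

```text
t 6.08 pos [539.6 128.1  73.2] F [-0.29  0.28  1.44] w 59.8
(array([0.5, 0.3, 0.2]), array([-0.08, -0.07, -0.05]))
```

The tin is on the board, since the wrist force changed sign. I'll release it and rise.

>>> step_arm(targets=[{"dx": 0, "dy": 0, "dz": 0, "rx": 0, "ry": 0, "rz": 0}, {"dx": 0, "dy": 0, "dz": 0, "rx": 0, "ry": 0, "rz": 0}, {"dx": 0, "dy": 0, "dz": 0, "rx": 0, "ry": 0, "rz": 0}, {"dx": 0, "dy": 0, "dz": 0, "rx": 0, "ry": 0, "rz": 0}, {"dx": 0, "dy": 0, "dz": 0, "rx": 0, "ry": 0, "rz": 0}], gripper=1)

```text
time: 6.7
position: [0.5396, 0.1282, 0.0732]
tool_rot: [-0.15, 0.989, -0.001, -0.0]
ft_force: [0.1, -0.3, -0.5]
grip_width: 0.0863
```

>>> step_arm(targets=[{"dx": 0, "dy": 0, "dz": -0.01, "rx": 0, "ry": 0, "rz": 0}, {"dx": 0, "dy": 0, "dz": -0.03, "rx": 0, "ry": 0, "rz": 0}, {"dx": 0, "dy": 0, "dz": -0.055, "rx": 0, "ry": 0, "rz": 0}, {"dx": 0, "dy": 0, "dz": -0.08, "rx": 0, "ry": 0, "rz": 0}, {"dx": 0, "dy": 0, "dz": -0.09, "rx": 0, "ry": 0, "rz": 0}])

```text
time: 7.32
position: [0.5405, 0.1284, 0.1652]
tool_rot: [-0.15, 0.989, -0.001, 0.001]
ft_force: [0.2, -0.3, 0.5]
grip_width: 0.0868
```

```bash
python3 r.py 555 4.2 160 -0.7; python3 - <<'E'
from h import *
from rig import viewer
for n in("scene",):
    c=viewer.camera(n); cv2.imwrite(f"pics/{n}3.png",c["img"])
    for t in tins(c): print(t)
E
```

```text
t 7.33 pos [540.5 128.4 165.2] F [ 0.19 -0.32  0.48] w 86.8
(array([  23. , -122.9,    5.4]), array([-0.11,  0.14, 17.95]))
(array([100., 189.]), array([ 829.4, -309. ]), array([160.5, 244.3]), 6.6, np.int32(2196), np.float64(0.1038))
(array([270., 191.]), array([ 575.4, -118.2]), array([61.9, 63.7]), 7.1, np.int32(757), np.float64(0.1028))
(array([318., 216.]), array([555. ,   4.2]), array([64.6, 61.7]), -1.1, np.int32(940), np.float64(0.1029))
(array([374., 249.]), array([539.2, 128.9]), array([63.6, 61.4]), 17.5, np.int32(1197), np.float64(0.1031))
(array([126., 258.]), array([851.4, -77.9]), array([50.1, 89. ]), -10.6, np.int32(911), np.float64(0.1054))
(array([147., 304.]), array([860.6,  43.5]), array([45. , 75.1]), -14.5, np.int32(368), np.float64(0.1092))
```

View pics/scene3.png

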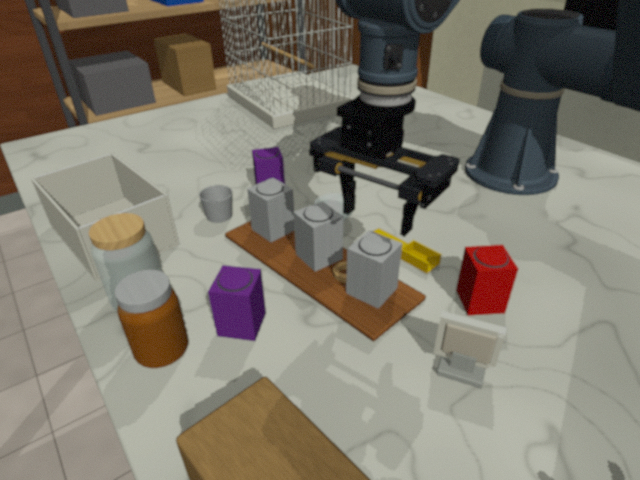

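The left tin is back on its spot: the scene view has it at (374,249), and the measured position is unchanged within 1 mm. The middle tin is next.

>>> step_arm(targets=[{"dx": 0.003, "dy": -0.016, "dz": 0, "rx": 0, "ry": 0, "rz": 2}, {"dx": 0.009, "dy": -0.048, "dz": 0, "rx": 0, "ry": 0, "rz": 7}, {"dx": 0.015, "dy": -0.08, "dz": 0, "rx": 0, "ry": 0, "rz": 12}, {"dx": 0.021, "dy": -0.11, "dz": 0, "rx": 0, "ry": 0, "rz": 16}, {"dx": 0.023, "dy": -0.123, "dz": 0.003, "rx": 0, "ry": 0, "rz": 18}])

```text
time: 8.0
position: [0.5551, 0.0018, 0.1619]
tool_rot: [0.009, 1.0, -0.001, 0.001]
ft_force: [-0.7, 0.5, 0.5]
grip_width: 0.0872
```

```bash
python3 r.py 555 4.2 73 -0.7
```

```text
t 8.0 pos [555.1   1.8 161.9] F [-0.66  0.52  0.5 ] w 87.2
(array([ 0.3,  2.5, 88.9]), array([-0.09,  0.13, -0.3 ]))
```

>>> step_arm(targets=[{"dx": 0, "dy": 0.002, "dz": 0.01, "rx": 0, "ry": 0, "rz": 0}, {"dx": 0, "dy": 0.002, "dz": 0.03, "rx": 0, "ry": 0, "rz": 0}, {"dx": 0, "dy": 0.002, "dz": 0.052, "rx": 0, "ry": 0, "rz": 0}, {"dx": 0, "dy": 0.002, "dz": 0.074, "rx": 0, "ry": 0, "rz": 0}, {"dx": 0, "dy": 0.002, "dz": 0.087, "rx": 0, "ry": 0, "rz": 0}])

```text
time: 8.62
position: [0.554, 0.0049, 0.073]
tool_rot: [0.008, 1.0, -0.0, -0.0]
ft_force: [-0.2, -0.5, -0.5]
grip_width: 0.0868
```

```bash
python3 r.py 555 4.2 73 -0.7
```

```text
t 8.62 pos [554.    4.9  73. ] F [-0.17 -0.5  -0.54] w 86.8
(array([-1. , -0.7,  0. ]), array([-0.04, -0.05, -0.23]))
```

>>> step_arm(targets=[{"dx": 0, "dy": -0.001, "dz": 0, "rx": 0, "ry": 0, "rz": 0}, {"dx": 0, "dy": -0.001, "dz": 0, "rx": 0, "ry": 0, "rz": 0}, {"dx": 0, "dy": -0.001, "dz": 0, "rx": 0, "ry": 0, "rz": 0}, {"dx": 0, "dy": -0.001, "dz": 0, "rx": 0, "ry": 0, "rz": 0}, {"dx": 0, "dy": -0.001, "dz": 0, "rx": 0, "ry": 0, "rz": 0}], gripper=0.55, force=35)

```text
time: 9.25
position: [0.5545, 0.0038, 0.0738]
tool_rot: [0.008, 1.0, -0.0, 0.0]
ft_force: [-0.6, 0.4, 4.2]
grip_width: 0.0593
```

```bash
python3 r.py 555 4.2 73 -0.7
```

```text
t 9.25 pos [554.5   3.8  73.8] F [-0.57  0.43  4.2 ] w 59.3
(array([-0.5,  0.4,  0.8]), array([-0.05,  0.04, -0.23]))
```

>>> step_arm(targets=[{"dx": 0, "dy": 0, "dz": 0, "rx": 0, "ry": 0, "rz": 0}, {"dx": 0, "dy": 0, "dz": -0.008, "rx": 0, "ry": 0, "rz": 0}, {"dx": 0, "dy": 0, "dz": -0.02, "rx": 0, "ry": 0, "rz": 0}, {"dx": 0, "dy": 0, "dz": -0.032, "rx": 0, "ry": 0, "rz": 0}, {"dx": 0, "dy": 0, "dz": -0.04, "rx": 0, "ry": 0, "rz": 0}], gripper=0)

```text
time: 9.88
position: [0.5549, 0.0038, 0.115]
tool_rot: [0.008, 1.0, -0.001, 0.001]
ft_force: [0.8, -0.6, -1.4]
grip_width: 0.0597
```

>>> step_arm(targets=[{"dx": 0, "dy": 0, "dz": 0, "rx": 0, "ry": 0, "rz": 0}, {"dx": 0, "dy": 0, "dz": 0, "rx": 0, "ry": 0, "rz": 0}, {"dx": 0, "dy": 0, "dz": 0, "rx": 0, "ry": 0, "rz": 0}, {"dx": 0, "dy": 0, "dz": 0, "rx": 0, "ry": 0, "rz": 0}, {"dx": 0, "dy": 0, "dz": 0, "rx": 0, "ry": 0, "rz": 0}])

```text
time: 10.5
position: [0.5548, 0.0039, 0.1148]
tool_rot: [0.008, 1.0, -0.001, 0.001]
ft_force: [-0.7, -0.1, -2.7]
grip_width: 0.0598
```

```bash
python3 r.py 555 4.2 73.8 -0.7; python3 - <<'E'
from rig import viewer,telemetry
import cv2
for i in range(4):
    c=viewer.camera("scene"); o=telemetry.get_obs();print(o["ft_force"].round(2),o["moment"].round(3))
cv2.imwrite("pics/scene4.png",c["img"])
E
```

```text
t 10.5 pos [554.8   3.9 114.8] F [-0.69 -0.09 -2.69] w 59.8
(array([-0.2,  0.4, 41. ]), array([-0.06,  0.09, -0.23]))
[-0.14  0.55 -1.64] [ 0.04  -0.019 -0.012]
[ 0.02  0.55 -1.61] [ 0.053 -0.    -0.012]
[-0.15  0.21 -2.54] [-0.011  0.055  0.011]
[-0.26  0.73 -1.51] [-0.012  0.04  -0.02 ]
```

View pics/scene4.png

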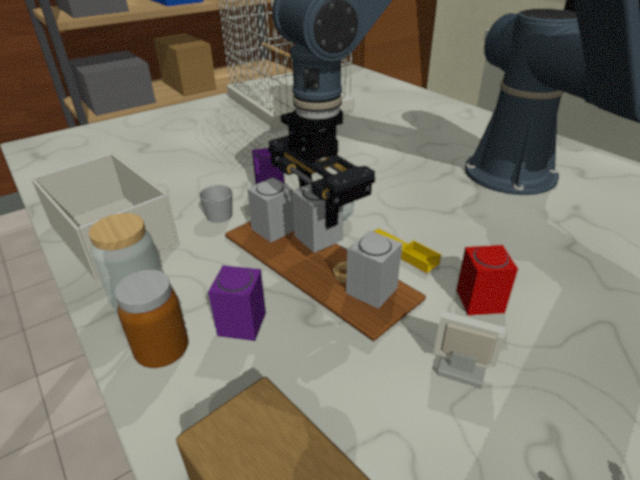

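The middle tin hangs clear, with the others standing on the board. It weighs about 2.0 N. I'll set it back.

>>> step_arm(targets=[{"dx": 0, "dy": 0, "dz": 0.008, "rx": 0, "ry": 0, "rz": 0}, {"dx": 0, "dy": 0, "dz": 0.019, "rx": 0, "ry": 0, "rz": 0}, {"dx": 0, "dy": 0, "dz": 0.03, "rx": 0, "ry": 0, "rz": 0}, {"dx": 0, "dy": 0, "dz": 0.036, "rx": 0, "ry": 0, "rz": 0}, {"dx": 0, "dy": 0, "dz": 0.039, "rx": 0, "ry": 0, "rz": 0}])

```text
time: 11.32
position: [0.5547, 0.0038, 0.0752]
tool_rot: [0.008, 1.0, -0.0, 0.001]
ft_force: [-0.1, 0.5, -1.0]
grip_width: 0.0601
```

>>> step_arm(targets=[{"dx": 0, "dy": 0, "dz": 0.0005, "rx": 0, "ry": 0, "rz": 0}, {"dx": 0, "dy": 0, "dz": 0.001, "rx": 0, "ry": 0, "rz": 0}, {"dx": 0, "dy": 0, "dz": 0.0015, "rx": 0, "ry": 0, "rz": 0}, {"dx": 0, "dy": 0, "dz": 0.002, "rx": 0, "ry": 0, "rz": 0}, {"dx": 0, "dy": 0, "dz": 0.002, "rx": 0, "ry": 0, "rz": 0}])

```text
time: 11.95
position: [0.555, 0.0038, 0.0738]
tool_rot: [0.008, 1.0, -0.001, 0.001]
ft_force: [0.1, 0.7, 3.2]
grip_width: 0.06
```

```bash
python3 r.py 555 4.2 73.8 -0.7
```

```text
t 11.95 pos [555.    3.8  73.8] F [0.08 0.67 3.18] w 60.0
(array([-0. ,  0.4, -0. ]), array([-0.06,  0.1 , -0.23]))
```

>>> step_arm(targets=[{"dx": 0, "dy": 0, "dz": 0, "rx": 0, "ry": 0, "rz": 0}, {"dx": 0, "dy": 0, "dz": 0, "rx": 0, "ry": 0, "rz": 0}, {"dx": 0, "dy": 0, "dz": 0, "rx": 0, "ry": 0, "rz": 0}, {"dx": 0, "dy": 0, "dz": 0, "rx": 0, "ry": 0, "rz": 0}, {"dx": 0, "dy": 0, "dz": 0, "rx": 0, "ry": 0, "rz": 0}], gripper=1)

```text
time: 12.58
position: [0.5549, 0.0038, 0.0737]
tool_rot: [0.008, 1.0, -0.001, 0.001]
ft_force: [0.4, 0.2, -0.9]
grip_width: 0.0871
```

>>> step_arm(targets=[{"dx": 0, "dy": 0, "dz": -0.01, "rx": 0, "ry": 0, "rz": 0}, {"dx": 0, "dy": 0, "dz": -0.03, "rx": 0, "ry": 0, "rz": 0}, {"dx": 0, "dy": 0, "dz": -0.055, "rx": 0, "ry": 0, "rz": 0}, {"dx": 0, "dy": 0, "dz": -0.08, "rx": 0, "ry": 0, "rz": 0}, {"dx": 0, "dy": 0, "dz": -0.09, "rx": 0, "ry": 0, "rz": 0}])

```text
time: 13.2
position: [0.5557, 0.0037, 0.1657]
tool_rot: [0.008, 1.0, -0.001, 0.002]
ft_force: [0.1, -0.0, 0.2]
grip_width: 0.0872
```

```bash
python3 r.py 575.7 -118.7 160 6.8; python3 - <<'E'
from h import *
from rig import viewer
for n in("scene",):
    c=viewer.camera(n); cv2.imwrite(f"pics/{n}5.png",c["img"])
    for t in tins(c): print(t)
E
```

```text
t 13.2 pos [555.7   3.7 165.7] F [ 0.13 -0.    0.25] w 87.2
(array([ -22. , -122.1,    6. ]), array([-0.12,  0.28, -7.73]))
(array([100., 189.]), array([ 829.5, -308.9]), array([160.1, 246.6]), 6.6, np.int32(2173), np.float64(0.104))
(array([270., 191.]), array([ 575.3, -119.6]), array([61.9, 66. ]), 6.6, np.int32(758), np.float64(0.1029))
(array([318., 216.]), array([555.6,   3.8]), array([63.4, 61.6]), -1.0, np.int32(952), np.float64(0.103))
(array([374., 249.]), array([539.1, 128.8]), array([62.4, 61.4]), 17.5, np.int32(1206), np.float64(0.1031))
(array([126., 258.]), array([851. , -77.6]), array([49.8, 89. ]), -9.4, np.int32(913), np.float64(0.1053))
(array([147., 304.]), array([860.2,  43.8]), array([44.2, 74.7]), -13.2, np.int32(373), np.float64(0.1092))
```

View pics/scene5.png

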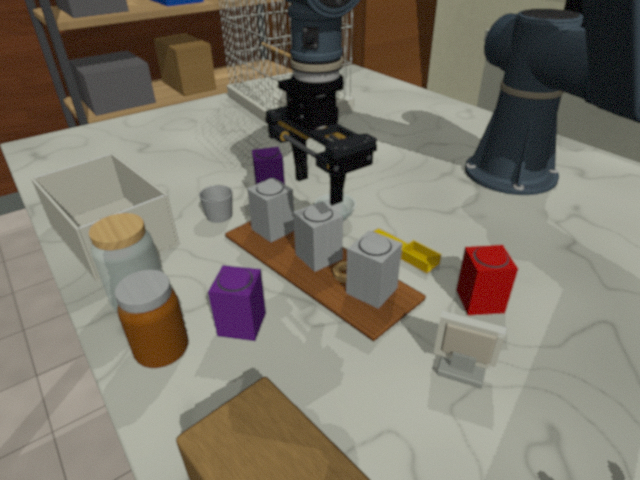

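The middle tin is back at (318,216) within 1 mm, and the others are unmoved. The right tin is next.

>>> step_arm(targets=[{"dx": -0.003, "dy": -0.016, "dz": 0, "rx": 0, "ry": 0, "rz": -1}, {"dx": -0.009, "dy": -0.048, "dz": 0, "rx": 0, "ry": 0, "rz": -3}, {"dx": -0.015, "dy": -0.08, "dz": 0, "rx": 0, "ry": 0, "rz": -5.5}, {"dx": -0.021, "dy": -0.11, "dz": 0, "rx": 0, "ry": 0, "rz": -7.5}, {"dx": -0.022, "dy": -0.12, "dz": 0.003, "rx": 0, "ry": 0, "rz": -7.7}])

```text
time: 13.88
position: [0.5762, -0.1182, 0.1629]
tool_rot: [-0.058, 0.998, -0.001, 0.003]
ft_force: [0.6, 0.8, 0.5]
grip_width: 0.0867
```

```bash
python3 r.py 575.7 -118.7 73 6.8
```

```text
t 13.88 pos [ 576.2 -118.2  162.9] F [0.62 0.83 0.53] w 86.7
(array([ 1. , -0.2, 89.9]), array([-0.15,  0.31, -0.16]))
```

>>> step_arm(targets=[{"dx": 0.001, "dy": 0, "dz": 0.01, "rx": 0, "ry": 0, "rz": 0}, {"dx": 0.001, "dy": 0, "dz": 0.03, "rx": 0, "ry": 0, "rz": 0}, {"dx": 0.001, "dy": 0, "dz": 0.052, "rx": 0, "ry": 0, "rz": 0}, {"dx": 0.001, "dy": 0, "dz": 0.074, "rx": 0, "ry": 0, "rz": 0}, {"dx": 0.001, "dy": 0, "dz": 0.088, "rx": 0, "ry": 0, "rz": 0}])

```text
time: 14.5
position: [0.5742, -0.1167, 0.073]
tool_rot: [-0.058, 0.998, -0.0, 0.001]
ft_force: [-0.9, -0.1, 0.5]
grip_width: 0.0875
```

```bash
python3 r.py 575.7 -118.7 73 6.8
```

```text
t 14.5 pos [ 574.2 -116.7   73. ] F [-0.87 -0.15  0.48] w 87.5
(array([-1.2, -2.2,  0. ]), array([-0.03,  0.13, -0.1 ]))
```

>>> step_arm(targets=[{"dx": -0.001, "dy": -0.002, "dz": 0, "rx": 0, "ry": 0, "rz": 0}, {"dx": -0.001, "dy": -0.002, "dz": 0, "rx": 0, "ry": 0, "rz": 0}, {"dx": -0.001, "dy": -0.002, "dz": 0, "rx": 0, "ry": 0, "rz": 0}, {"dx": -0.001, "dy": -0.002, "dz": 0, "rx": 0, "ry": 0, "rz": 0}, {"dx": -0.001, "dy": -0.002, "dz": 0, "rx": 0, "ry": 0, "rz": 0}], gripper=0.55, force=40)

```text
time: 15.12
position: [0.5761, -0.1191, 0.0739]
tool_rot: [-0.058, 0.998, -0.001, 0.002]
ft_force: [-0.4, -1.5, 3.3]
grip_width: 0.06
```

```bash
python3 r.py 575.7 -118.7 73 6.8
```

```text
t 15.12 pos [ 576.1 -119.1   73.9] F [-0.39 -1.47  3.34] w 60.0
(array([0.4, 0.4, 0.9]), array([-0.1 ,  0.23, -0.1 ]))
```

>>> step_arm(targets=[{"dx": 0, "dy": 0, "dz": 0, "rx": 0, "ry": 0, "rz": 0}, {"dx": 0, "dy": 0, "dz": -0.008, "rx": 0, "ry": 0, "rz": 0}, {"dx": 0, "dy": 0, "dz": -0.02, "rx": 0, "ry": 0, "rz": 0}, {"dx": 0, "dy": 0, "dz": -0.032, "rx": 0, "ry": 0, "rz": 0}, {"dx": 0, "dy": 0, "dz": -0.04, "rx": 0, "ry": 0, "rz": 0}], gripper=0)

```text
time: 15.75
position: [0.5762, -0.1191, 0.115]
tool_rot: [-0.058, 0.998, -0.001, 0.003]
ft_force: [-0.6, -0.0, -5.9]
grip_width: 0.0593
```

>>> step_arm(targets=[{"dx": 0, "dy": 0, "dz": 0, "rx": 0, "ry": 0, "rz": 0}, {"dx": 0, "dy": 0, "dz": 0, "rx": 0, "ry": 0, "rz": 0}, {"dx": 0, "dy": 0, "dz": 0, "rx": 0, "ry": 0, "rz": 0}, {"dx": 0, "dy": 0, "dz": 0, "rx": 0, "ry": 0, "rz": 0}, {"dx": 0, "dy": 0, "dz": 0, "rx": 0, "ry": 0, "rz": 0}])

```text
time: 16.38
position: [0.5761, -0.119, 0.1148]
tool_rot: [-0.058, 0.998, -0.001, 0.002]
ft_force: [0.6, -0.4, -6.5]
grip_width: 0.0594
```

```bash
python3 r.py 575.7 -118.7 270 6.8; python3 - <<'E'
from rig import viewer,telemetry
import cv2
for i in range(4):
    c=viewer.camera("scene"); o=telemetry.get_obs();print(o["ft_force"].round(2),o["moment"].round(3))
cv2.imwrite("pics/scene6.png",c["img"])
E
```

```text
t 16.38 pos [ 576.1 -119.   114.8] F [ 0.58 -0.36 -6.52] w 59.4
(array([  -0.3,    0. , -155.2]), array([-0.11,  0.26, -0.1 ]))
[-0.04 -0.23 -5.71] [ 0.027  0.015 -0.038]
[ 0.48  0.06 -6.17] [-0.013  0.037  0.03 ]
[ 0.89  0.17 -5.23] [-0.02  -0.038 -0.054]
[ 0.07  0.78 -5.99] [0.001 0.065 0.033]
```

View pics/scene6.png

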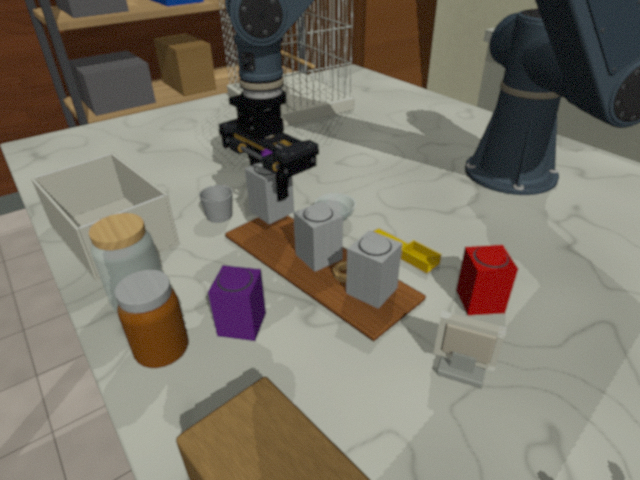

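The right tin weighs about 5.9 N, which makes it clearly the heaviest. I'll keep it and raise it.

>>> step_arm(targets=[{"dx": 0, "dy": 0, "dz": -0.008, "rx": 0, "ry": 0, "rz": 0}, {"dx": 0, "dy": 0, "dz": -0.025, "rx": 0, "ry": 0, "rz": 0}, {"dx": 0, "dy": 0, "dz": -0.045, "rx": 0, "ry": 0, "rz": 0}, {"dx": 0, "dy": 0, "dz": -0.068, "rx": 0, "ry": 0, "rz": 0}, {"dx": 0, "dy": 0, "dz": -0.09, "rx": 0, "ry": 0, "rz": 0}])

```text
time: 17.2
position: [0.5759, -0.119, 0.2072]
tool_rot: [-0.058, 0.998, -0.001, 0.003]
ft_force: [0.3, -0.1, -5.7]
grip_width: 0.0593
```

>>> step_arm(targets=[{"dx": 0, "dy": 0, "dz": -0.025, "rx": 0, "ry": 0, "rz": 0}, {"dx": 0, "dy": 0, "dz": -0.05, "rx": 0, "ry": 0, "rz": 0}, {"dx": 0, "dy": 0, "dz": -0.068, "rx": 0, "ry": 0, "rz": 0}, {"dx": 0, "dy": 0, "dz": -0.078, "rx": 0, "ry": 0, "rz": 0}, {"dx": 0, "dy": 0, "dz": -0.08, "rx": 0, "ry": 0, "rz": 0}])

```text
time: 17.82
position: [0.5755, -0.1188, 0.2883]
tool_rot: [-0.058, 0.998, -0.002, 0.004]
ft_force: [-0.0, -0.0, -6.5]
grip_width: 0.0598
```

>>> step_arm(targets=[{"dx": 0, "dy": 0, "dz": 0, "rx": 0, "ry": 0, "rz": 0}, {"dx": 0, "dy": 0, "dz": 0, "rx": 0, "ry": 0, "rz": 0}, {"dx": 0, "dy": 0, "dz": 0, "rx": 0, "ry": 0, "rz": 0}, {"dx": 0, "dy": 0, "dz": 0, "rx": 0, "ry": 0, "rz": 0}, {"dx": 0, "dy": 0, "dz": 0, "rx": 0, "ry": 0, "rz": 0}])

```text
time: 18.45
position: [0.5754, -0.1188, 0.2881]
tool_rot: [-0.058, 0.998, -0.002, 0.004]
ft_force: [-0.2, -0.3, -6.3]
grip_width: 0.06
```

```bash
python3 r.py; python3 - <<'E'
from h import *
from rig import viewer,telemetry
c=viewer.camera("scene"); cv2.imwrite("pics/scene7.png",c["img"])
for t in tins(c): print(t)
o=telemetry.get_obs(); print(o["time"],o["ft_force"],o["joint_velocities"].round(4))
E
```

```text
t 18.45 pos [ 575.4 -118.8  288.1] F [-0.21 -0.34 -6.27] w 60.0
(array([ 99., 189.]), array([ 829.3, -308.9]), array([160.6, 244.6]), 6.6, np.int32(2187), np.float64(0.104))
(array([318., 216.]), array([555.6,   4.4]), array([62.6, 61.8]), -0.8, np.int32(954), np.float64(0.1028))
(array([375., 249.]), array([538.7, 128.5]), array([63.1, 62. ]), 17.2, np.int32(1200), np.float64(0.103))
(array([126., 258.]), array([851. , -78.5]), array([50.9, 88.8]), -10.1, np.int32(917), np.float64(0.1055))
(array([148., 304.]), array([860.5,  43.4]), array([44.9, 75.4]), -14.5, np.int32(377), np.float64(0.109))
18.5 [ 0.29680542  0.14000249 -5.43982286] [ 0.0002 -0.0017 -0.0011 -0.0002  0.001  -0.0006]
```

View pics/scene7.png

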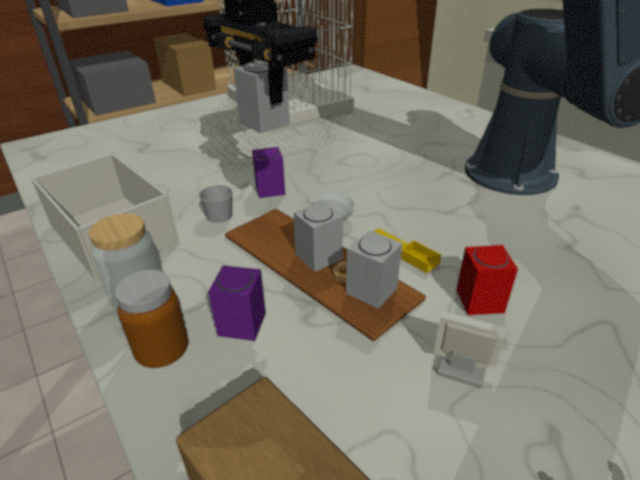

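The right tin hangs upright in the gripper at px (262,97). Its underside is about 226 mm above the table and the arm is still. The left tin at (375,249) and the middle tin at (318,216) are on their spots, and nothing around them has moved. Handing in.

```bash
python3 -c "
from rig import robot; print(robot.hand_in())"
```

```text
the job is handed in; nothing more can be done
None
```

I lifted and weighed the three tins from left to right, and handed the job in at about 18.5 s with the right tin, the heaviest, held in the gripper.

| Tin | Weight felt |
|---|---|
| Left | about 2.8 N |
| Middle | about 2.0 N |
| Right | about 5.9 N |

Last checks before hand-in:
- **Held tin:** it hung upright and still, with its underside about 226 mm above the table. That height is worked out from the gripper position and assumes no slip. The wrist force still showed its weight.
- **Other tins:** left and middle stood on the board within about 1 mm of where they started.
- **Bystanders:** the ring, scoop, bowl, open tin and clip looked unmoved in the picture; I did not measure them.

No check failed. Wrist-force readings scattered by about 0.6 N, well below the gap between the right tin and the others. One move call was refused at the start for missing fields, and nothing moved.

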